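# Load a filter cassette into the spring nest and hold it pressed flush

## Robot

A 6-joint arm with a two-finger parallel gripper is mounted at the origin on a cart in front of the work surface, level with it; the furniture and walls round the work are solid. World frame = base frame: x ahead of the robot, y to its left, z up, the work surface at z = 0. Lengths are in m, angles in rad, forces in N, time in s.
With the tool pointing down it reaches from about 0.275 to 0.825 m from the base axis. Payload 4.9 kg.
Tool frame: the origin (TCP) lies midway between the tips of the shut fingers; the grasp point (between the pads) lies arm.grip_depth behind it (arm.grip_depth is the distance from the TCP to the grasp point, in m); z points along the fingers, y is the line along which they close (so a half turn about z gives the same grasp; the last joint's range is limited). The gripper opens to 85 mm and grips with 20 to 120 N. Pads are 22 mm wide; open, the fingers measure 114 mm over their backs; the gripper's body (76 mm by 85 mm) begins 54 mm behind the grasp point. The pads swing forward as they close: fully open they stand 13 mm farther back than shut.
Start: joints at [-1.432, 0.326, -0.193, 1.052, 0, 1.437], TCP at [0.148, -0.53, 0.231] pointing down, gripper open.
Joint ranges: [-2.65, 2.65], [-0.97, 1.79], [-1.3, 1.35], [-1.93, 2.1], [-1.47, 1.37], [-3.14, 3.14]. Speed limits (rad/s): [2.57, 2.57, 3.14, 3.14, 3.14, 3.14].

## Interface

Orientations are given as [roll, pitch, yaw] about the fixed x, y, z axes, in that order (R = Rz(yaw) Ry(pitch) Rx(roll)).
In Python, from station import arm gives the robot as it stands.
- The arm moves only by the tool pendant, called after "Emit:" as name(argument=value, ...) on one line, values as JSON. Schema: {"type":"object","properties":{"plan":{"type":"object","properties":{"offsets":{"type":"array","items":{"type":"array","items":{"type":"number"},"minItems":5,"maxItems":5},"minItems":1,"maxItems":12}},"additionalProperties":false,"required":["offsets"]},"only":{"type":"string"},"quiet":{"type":"boolean"},"lines":{"type":"string"}},"required":["plan"],"additionalProperties":false}. plan is an object whose key "offsets" holds a list of rows, 1 to 12 of them, each of 5 numbers: dx, dy, dz in a scale on which 1.0 is 75 cm, then a turn about the tool's z in a scale on which 1.0 is 4 rad, then the finger opening in m; each row is the pose to reach, as a shift and turn from the pose commanded when the call began, along the tool's axes at that moment; what a row does not reach only later rows make up. A row lasts 1/8 s, in which the tool goes at most 0.0625 m and 0.188 rad, less where a joint would pass 70% of its speed; a pose out of reach is approached as far as the arm can. The fingers move at their own pace and stop on an object; the grip force is fixed at half the most. Time passes only in rows, so rows that do not move let the fingers close. The tool returns the time, the measured TCP pose, the force, the opening and the grip force at its end. only (a regular expression) keeps the lines of the reply that match it, lines (a string "A,B") keeps lines A to B, and quiet returns only ok. Shift and turn numbers lie between -1 and 1, and a call with a number outside is refused. Input that does not fit is refused with a message, and nothing moves.
- arm.observe(): the state, without advancing time (a new reading comes with each control period).
- arm.grab_frame(name): name is "scene" or "top" or "wrist"; returns a dict with "frame" (400x640x3 uint8, red, green, blue), "depth" (400x640 float32, m along the optical axis (not along the pixel's ray), 0 where there is no reading), "K" (3x3 intrinsics, pixels), "k1" (the pictures are not rectified: a ray, as slopes to the right and down, at radius r is drawn at 1 + k1 r^2 times it, then the intrinsics apply), "R" (3x3) and "t" (3): a world point X has camera coordinates R X + t. Camera axes: x right, y down, z forward; pixel columns grow to the right and rows downward; lengths in m; the calibration is good to about 2 mm. A picture is of the moment at which its call begins.
- arm.hand_in(): hands the job in; it is judged then, once.
Trained networks look in the newest picture that a camera, given by its name, has taken for a name from the list of things; names that differ only in an ending like _2 or _b are one class to them, and where a whole thing is asked for, a point or a joint stands for the part that bears it (a point fixed in the world has none). Each returns a list of dicts, best first, with "score" (0 to 1); they miss things now and then, are a little off and sometimes report something else, mostly with a low value. They report only what shows in the picture. A call takes as long as a camera call. They do not tell look-alikes from the thing itself.
- arm.recognise(camera, target): "bbox" ([left, top, width, height] as shares, 0 to 1, of the picture: columns of its width, rows of its height, round what is visible of it).
- arm.mark_of(camera, target): "centre" ([column, row] as shares, 0 to 1, of the picture: columns of its width, rows of its height: a listed point, or the origin of a listed thing).
The state is a dict: "t": time; "joint_positions": joint angles; "joint_vel": joint speeds; "effort": joint torques, N m; "ee_pos": TCP position; "eef_rot": TCP orientation; "force": force on the tool from outside, world axes, zero at the start; "moment": the same for the moment, N m; "gripper_width": finger opening in m; "grasp_force": force on a finger pad.
Only numpy, scipy, OpenCV 4.12 (cv2) and the standard library are available. Lean on these libraries where they do the work, as an engineer would, in place of code of your own. Each camera call takes 0.05 s, during which the arm holds its last target. There are 200 camera calls.

## Task

Assemble the filter cassette in the spring-loaded nest: set the cup-shaped body in the pocket first (open side up), then the spacer ring, then the top disc, each lying flat and let go before the next. Then push the stack down against the spring with the closed fingertips until the top of the disc is level with the tops of the jaws (about 7 mm down, not to the stop), and finish while holding it there: do not let go. Leave the tube block, jar and timer where they are.

Things in the scene. Friction and masses are not known exactly. Their poses are not given: they have to be found in the camera images.
- nest: fixed spring nest: dark base plate 100 x 120 x 10 mm (x, y, z) and two aluminium jaws (at +x and -x; 84 x 60 mm over both, tops 66 mm up) bored to an upright round pocket. Between the jaws a finger channel 34 mm wide runs through along y, open above and at both ends, floor 10 mm up: fingers that close along the nest's y can lower a part and open again. Origin: underside centre, on the pocket axis
- pocket_rim (a point): point on the pocket's axis at the height of the jaw tops, 66 mm above the nest's underside; axes as the nest's, z up. The pocket is 50 mm across (parts 46 mm), with a 3 to 4 mm lead-in chamfer at the top
- plunger (a joint): travel (m) of the sprung plunger that is the pocket's floor: steel head 34 mm across, top 39 mm below the jaw tops at 0; grows as pushed down, stop at 0.014. The spring takes 3.6 N to start and 0.9 N more per mm (about 10 N at 7 mm) and returns it when let go; the stack's weight alone does not move it. With all three parts in, the disc's top stands 7 mm above the jaw tops
- cassette_body: cassette: plain dark steel round cup, 46 mm outside diameter, 24 mm tall, open at the top, wall 6 mm; starts open side up on the bench; origin: centre of the underside, z up
- spacer_ring: spacer: flat plain dark steel ring, 46 mm outside, 26 mm hole, 8 mm thick; either face up will do; origin: centre of the underside, z up
- top_disc: top disc: solid plain dark steel disc with no hole, 46 mm diameter, 14 mm thick, chamfered lower edge; starts right way up; origin: centre of the underside, z up
- disc_top (a point): centre of the top disc's upper face, 14 mm above its underside
- cold_block: blue tube block with white caps, 94 x 64 x 41 mm, a bystander; origin: centre of the underside
- sample_jar: white jar with an orange lid, 57 mm across, 65 mm tall, a bystander; origin: centre of the underside
- timer: white bench timer, 66 x 64 x 18 mm, a bystander; origin: centre of the underside
There are look-alikes about, which are no part of the job. Leave any green, purple or turquoise look-alike of the top_disc alone.

How it is judged:
By the outcome, as a careful person would: the job done as asked, in the order asked, and still so for the second after the job is handed in, while the arm keeps its last pose, push and grip.
It also fails if it takes over 72 s, if anything falls off the work surface, if the arm or the gripper's body presses on something with over 40 N, if the wrist force passes 120 N, or if a joint passes its speed limit or range.

## Working session

There is one attempt and no reset: what is moved stays moved. The work goes in short steps, Python scripts to look and compute and a tool call to move; the robot and the scene stay as the last step left them, time stands still between calls to the robot, and variables do not carry over. Pictures are saved under pics/ and viewed, at most 10 in all, crops included, and the job is handed in when it is done.

```bash
mkdir -p pics; ls
```

Create h.py:
```python
import numpy as np, cv2
from station import arm
def undist(f,u,v):
    K=f["K"];p=np.array([(u-K[0,2])/K[0,0],(v-K[1,2])/K[1,1]]);q=p.copy()
    for _ in range(20): q=p/(1+f["k1"]*(q@q))
    return q
def cloud(f):
    "world xyz per pixel, HxWx3"
    K=f["K"];h,w=f["depth"].shape
    u,v=np.meshgrid(np.arange(w),np.arange(h));x=(u-K[0,2])/K[0,0];y=(v-K[1,2])/K[1,1];a,b=x.copy(),y.copy()
    for _ in range(20):
        s=1+f["k1"]*(a*a+b*b);a,b=x/s,y/s
    d=f["depth"];P=np.stack([a*d,b*d,d],-1)
    P=(P-f["t"])@f["R"];P[d==0]=np.nan
    return P
def at_z(f,u,v,z):
    q=undist(f,u,v);r=f["R"].T@np.array([q[0],q[1],1]);c=-f["R"].T@f["t"]
    return c+r*(z-c[2])/r[2]
def save(n,im): cv2.imwrite("pics/"+n,im[...,::-1])
```

Run:
```python
from h import *
for c in ["top","scene"]:
    f=arm.grab_frame(c);save(c+"0.png",f["frame"]);np.savez(c+"0.npz",**f)
    P=cloud(f)
    print(c,-f["R"].T@f["t"])
    for n in ["nest","pocket_rim","cassette_body","spacer_ring","top_disc","disc_top","cold_block","sample_jar","timer"]:
        for r in arm.mark_of(c,n)[:3] if n in("cassette_body","spacer_ring","top_disc") else arm.mark_of(c,n)[:1]:
            u,v=r["centre"][0]*640,r["centre"][1]*400
            i,j=min(int(v),399),min(int(u),639)
            print(n,round(r["score"],2),round(u),round(v),P[i,j].round(3),at_z(f,u,v,0).round(3))
s=arm.observe();print(s["ee_pos"],s["eef_rot"],s["force"],arm.grip_depth,s["t"])
```

```text
pics
top [ 0.41595137 -0.0708275   1.07038029]
pocket_rim 0.74 431 220 [ 0.526 -0.348  0.026] [ 0.527 -0.356  0.   ]
cassette_body 0.89 287 192 [ 0.594 -0.015  0.004] [ 0.594 -0.017  0.   ]
spacer_ring 0.47 316 242 [ 0.475 -0.085 -0.002] [ 0.474 -0.086  0.   ]
top_disc 0.9 268 266 [0.422 0.025 0.011] [0.42  0.024 0.   ]
top_disc 0.86 233 260 [0.436 0.105 0.011] [0.434 0.106 0.   ]
top_disc 0.77 217 220 [0.525 0.146 0.012] [0.526 0.147 0.   ]
disc_top 0.82 268 264 [0.424 0.025 0.011] [0.424 0.025 0.   ]
cold_block 0.67 308 153 [ 0.68  -0.066  0.036] [ 0.688 -0.067  0.   ]
sample_jar 0.74 355 144 [ 0.692 -0.173  0.064] [ 0.71  -0.179  0.   ]
timer 0.94 215 176 [0.63  0.151 0.015] [0.632 0.153 0.   ]
scene [0.21180053 0.43885324 0.62735458]
nest 0.81 393 188 [ 0.511 -0.308  0.008] [ 0.513 -0.317  0.   ]
pocket_rim 0.68 398 162 [ 0.56  -0.437 -0.003] [ 0.556 -0.433  0.   ]
cassette_body 0.68 297 245 [ 0.601 -0.013  0.005] [ 0.602 -0.017  0.   ]
spacer_ring 0.47 361 246 [ 0.486 -0.096 -0.002] [ 0.483 -0.093  0.   ]
top_disc 0.74 367 292 [0.406 0.018 0.014] [0.409 0.009 0.   ]
top_disc 0.58 330 321 [0.431 0.109 0.014] [0.435 0.103 0.   ]
top_disc 0.58 308 285 [0.514 0.066 0.014] [ 0.519  0.058 -0.   ]
disc_top 0.9 305 281 [0.522 0.061 0.015] [0.529 0.052 0.   ]
cold_block 0.84 286 218 [ 0.654 -0.045  0.034] [ 0.678 -0.073  0.   ]
sample_jar 0.96 304 191 [ 0.686 -0.161  0.021] [ 0.702 -0.183  0.   ]
timer 0.65 238 294 [0.613 0.159 0.015] [0.621 0.153 0.   ]
[ 0.14818652 -0.52968442  0.23130154] [3.14156540e+00 1.30273417e-05 2.72760265e-01] [0.30723785 0.03422105 0.07578403] 0.0187 1.0
```

Run:
```python
import cv2
a=cv2.imread("pics/top0.png")[110:310,180:480];cv2.imwrite("pics/topc.png",cv2.resize(a,(800,533),interpolation=cv2.INTER_CUBIC))
```

```text
(no output)
```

View pics/topc.png

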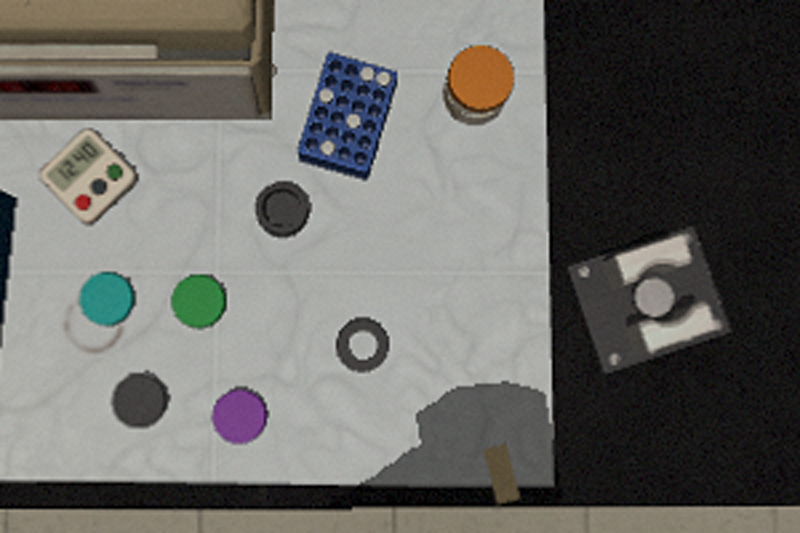

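View pics/scene0.png

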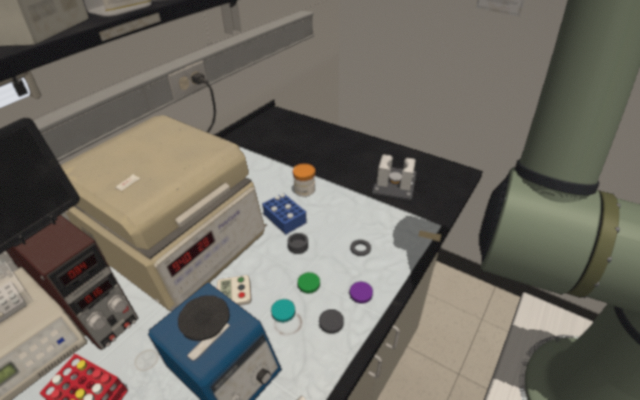

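The top view shows the dark body at about (286,188), the ring at (316,239), the dark disc at (232,260), and the nest at (424,222). The nest is yawed about +0.3 rad. The green, purple and teal discs are the look-alikes. Next I'll measure precisely from depth.

Create m.py:
```python
from h import *
def circ(f,P,xy,zlo,zhi,rad=.04,dark=True):
    m=(np.hypot(P[...,0]-xy[0],P[...,1]-xy[1])<rad)&(P[...,2]>zlo)&(P[...,2]<zhi)
    if dark: m&=f["frame"].max(-1)<110
    q=P[m]; (c,r)=cv2.minEnclosingCircle(q[:,:2].astype(np.float32))
    return np.array(c).round(4),round(r,4),len(q),np.nanmedian(q[:,2]).round(4)
def rect(q):
    c,s,a=cv2.minAreaRect(q[:,:2].astype(np.float32)); return np.array(c).round(4),np.array(s).round(4),round(a,2),len(q),np.median(q[:,2]).round(4)
```

Run:
```python
from m import *
for c in ["top","scene"]:
    f=dict(np.load(c+"0.npz"));P=cloud(f)
    print(c,"bench",np.nanmedian(P[250:300,300:340,2] if c=="top" else P[260:300,320:340,2]))
    for n,xy,lo,hi in [("body",(.6,-.015),.016,.04),("ring",(.48,-.09),.003,.02),("disc",(.434,.106),.006,.03)]: print(n,circ(f,P,xy,lo,hi))
    nr=np.hypot(P[...,0]-.52,P[...,1]+.345)<.09
    for lo,hi in[(.05,.08),(.004,.02)]:
        m=nr&(P[...,2]>lo)&(P[...,2]<hi)
        if m.sum()>5: print("nest",lo,rect(P[m]),P[m].mean(0).round(4))
    pl=nr&(P[...,2]>.02)&(P[...,2]<.035)
    print("plunger",pl.sum(),P[pl].mean(0).round(4) if pl.any() else "")
```

```text
top bench -0.001042513380202286
body (array([ 0.5995, -0.0139]), 0.0237, 154, np.float64(0.023))
ring (array([ 0.4818, -0.0834]), 0.0234, 202, np.float64(0.0074))
disc (array([0.4331, 0.1073]), 0.0229, 313, np.float64(0.0131))
nest 0.05 (array([ 0.5211, -0.3359]), array([0.0842, 0.062 ]), 17.62, 566, np.float64(0.0648)) [ 0.5213 -0.3338  0.0643]
nest 0.004 (array([ 0.5222, -0.3385]), array([0.1001, 0.128 ]), 17.94, 1306, np.float64(0.0094)) [ 0.5176 -0.328   0.0096]
plunger 223 [ 0.5194 -0.332   0.0265]
scene bench -0.0007387081015501004
body (array([ 0.5956, -0.0139]), 0.023, 162, np.float64(0.0216))
ring (array([ 0.4787, -0.0832]), 0.0224, 163, np.float64(0.0064))
disc (array([0.4299, 0.1075]), 0.0227, 429, np.float64(0.0129))
nest 0.05 (array([ 0.5193, -0.3358]), array([0.0822, 0.0635]), 17.62, 351, np.float64(0.0642)) [ 0.5163 -0.3297  0.0622]
nest 0.004 (array([ 0.5188, -0.3338]), array([0.0982, 0.1246]), 18.12, 650, np.float64(0.0092)) [ 0.509  -0.3129  0.0096]
plunger 198 [ 0.5152 -0.3217  0.0268]
```

Create go.py:
```python
import sys
from h import *
def shift(x,y,z,yaw):
    s=arm.observe();p=np.array(s["ee_pos"]);r,pt,w=s["eef_rot"]
    c,sn=np.cos(w),np.sin(w);d=np.array([x,y,z])-p
    t=-((yaw-w+np.pi/2)%np.pi-np.pi/2)
    print("shift",np.round([c*d[0]+sn*d[1],sn*d[0]-c*d[1],-d[2],t],4),"yaw",round(w,3))
if __name__=="__main__": shift(*map(float,sys.argv[1:]))
```

```bash
python3 go.py .59 -.014 .2 0
```

```text
shift [ 0.5644 -0.3776  0.0313  0.2728] yaw 0.273
```

Units first: shifts go in shares of 75 cm and turns go in shares of 4 rad. So 0.564 m / 0.75 = 0.752, -0.378 m / 0.75 = -0.504, 0.273 rad / 4 = 0.0683.

Emit:
pendant(plan={"offsets":[[0.752,-0.504,0.04,0.0683,0.085],[0.752,-0.504,0.04,0.0683,0.085],[0.752,-0.504,0.04,0.0683,0.085],[0.752,-0.504,0.04,0.0683,0.085],[0.752,-0.504,0.04,0.0683,0.085],[0.752,-0.504,0.04,0.0683,0.085],[0.752,-0.504,0.04,0.0683,0.085],[0.752,-0.504,0.04,0.0683,0.085],[0.752,-0.504,0.04,0.0683,0.085],[0.752,-0.504,0.04,0.0683,0.085],[0.752,-0.504,0.04,0.0683,0.065],[0.752,-0.504,0.04,0.0683,0.065]]})

```text
t: 2.5
ee_pos: [0.5912, -0.0106, 0.2006]
eef_rot: [-3.141, -0.0, 0.005]
force: [-0.9, -0.7, -0.8]
gripper_width: 0.0647
grasp_force: 0.0
```

Run:
```python
from m import *
f=arm.grab_frame("wrist");save("w1.png",f["frame"]);P=cloud(f)
print("cam",(-f["R"].T@f["t"]).round(3))
print([ (round(r["score"],2),np.round(np.array(r["centre"])*[640,400])) for r in arm.mark_of("wrist","cassette_body")])
print(circ(f,P,(.598,-.014),.016,.04),np.nanmedian(P[...,2]))
s=arm.observe();print(s["ee_pos"],s["eef_rot"],s["gripper_width"],s["t"],s["force"])
```

```bash
python3 go.py .598 -.014 .05 0
```

```text
cam [ 0.673 -0.01   0.343]
[(0.57, array([324., 162.]))]
(array([ 0.5982, -0.0142]), 0.023, 807, np.float64(0.0238)) 0.0007255724297403511
[ 0.58913473 -0.01336388  0.20079587] [3.14127310e+00 1.22569893e-03 9.75289044e-04] 0.06505885176380101 2.6 [-0.72211708 -0.73709297 -0.60040492]
shift [0.0089 0.0006 0.1508 0.001 ] yaw 0.001
```

View pics/w1.png

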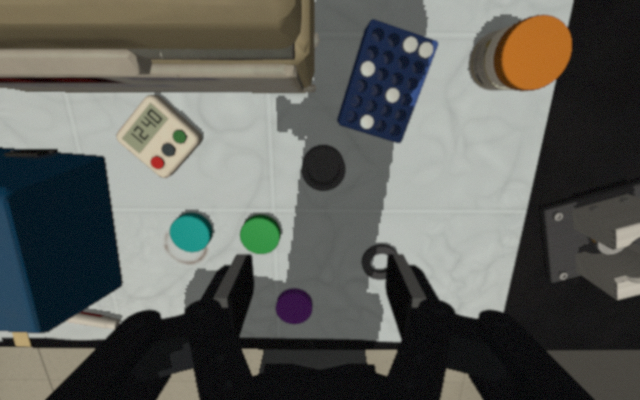

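The wrist view shows the body at (322,167), upright and clear of the blue block. Its depth fit is (0.598,-0.014) with radius 23 mm, so I'll descend and grip.

Scaled: 0.198 m / 0.75 = 0.264, 0.009 m / 0.75 = 0.012, 0.001 rad / 4 = 0.0003.

Emit:
pendant(plan={"offsets":[[0.012,0.0007,0.08,0.0003,0.065],[0.012,0.0007,0.16,0.0003,0.065],[0.012,0.0007,0.2267,0.0003,0.06],[0.012,0.0007,0.2467,0.0003,0.06],[0.012,0.0007,0.264,0.0003,0.06],[0.012,0.0007,0.264,0.0003,0.06],[0.012,0.0007,0.264,0.0003,0.03],[0.012,0.0007,0.264,0.0003,0.03],[0.012,0.0007,0.264,0.0003,0.03],[0.012,0.0007,0.264,0.0003,0.03]]})

```text
t: 3.85
ee_pos: [0.6001, -0.0145, 0.0055]
eef_rot: [3.141, -0.004, -0.001]
force: [-1.9, -2.0, 7.2]
gripper_width: 0.0436
grasp_force: 61.5
```

```bash
python3 go.py .520 -.336 .16 .311
```

```text
shift [-0.0798  0.3216 -0.1545 -0.3121] yaw -0.001
```

Scaled: -0.155 m / 0.75 = -0.2067, -0.12 m / 0.75 = -0.16.

Emit:
pendant(plan={"offsets":[[0,0,0,0,0.03],[0,0,-0.0267,0,0.03],[0,0,-0.08,0,0.03],[0,0,-0.16,0,0.03],[0,0,-0.2067,0,0.03],[0,0,-0.2067,0,0.03],[0,0,-0.2067,0,0.03]]})

```text
t: 4.72
ee_pos: [0.5981, -0.0141, 0.1581]
eef_rot: [-3.142, 0.0, -0.001]
force: [0.5, -0.5, -2.3]
gripper_width: 0.0433
grasp_force: 61.3
```

Run:
```python
from m import *
s=arm.observe();print(s["ee_pos"],s["eef_rot"],s["gripper_width"],s["t"],s["force"])
f=arm.grab_frame("wrist");save("w2.png",f["frame"]);P=cloud(f);np.savez("w2.npz",**f)
R=f["R"];print((-R.T@f["t"]).round(4))
```

```bash
python3 go.py .520 -.336 .16 .311
```

```text
[ 0.59811874 -0.01406604  0.15808512] [-3.14157112e+00  1.75511404e-04 -1.04903328e-03] 0.04329024012297335 4.725 [ 0.48130898 -0.50250097 -2.28663394]
[ 0.6795 -0.0137  0.3009]
shift [-0.0773  0.3221 -0.0027 -0.3121] yaw -0.001
```

View pics/w2.png

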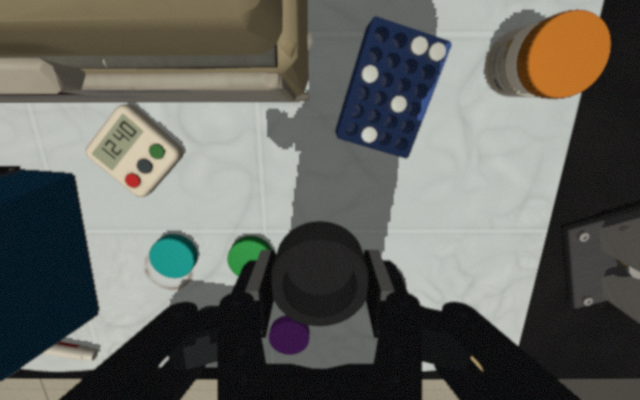

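The body is gripped level at (320,272). Next I'll measure its pose in the tool from the wrist depth and carry it over the nest.

Run:
```python
from m import *
f=dict(np.load("w2.npz"));P=cloud(f)
m=np.zeros((400,640),bool);m[215:330,265:375]=1
q=P[m&(f["depth"]<.2)];print(len(q),np.nanpercentile(q[:,2],[50,80,90,95,99]).round(4))
for zt in(np.nanpercentile(q[:,2],90),):
    k=q[np.abs(q[:,2]-zt)<.003];A=np.c_[k[:,:2],np.ones(len(k))];print("plane",np.linalg.lstsq(A,k[:,2],rcond=None)[0].round(4))
    print(cv2.minEnclosingCircle(k[:,:2].astype(np.float32)),"tcp .5981 -.0141 .1581")
```

```text
9472 [0.1721 0.1769 0.1776 0.185  0.1934]
plane [-0.0032 -0.0003  0.1785]
((0.599044919013977, -0.013812212273478508), 0.02627602405846119) tcp .5981 -.0141 .1581
```

Emit:
pendant(plan={"offsets":[[-0.1027,0.4293,-0.0133,-0.078,0.03],[-0.1027,0.4293,-0.0133,-0.078,0.03],[-0.1027,0.4293,-0.0133,-0.078,0.03],[-0.1027,0.4293,-0.0133,-0.078,0.03],[-0.1027,0.4293,-0.0133,-0.078,0.03],[-0.1027,0.4293,-0.0133,-0.078,0.03],[-0.1027,0.4293,-0.0133,-0.078,0.03],[-0.1027,0.4293,-0.0133,-0.078,0.03],[-0.1027,0.4293,-0.0133,-0.078,0.03]]})

```text
t: 5.9
ee_pos: [0.5215, -0.3342, 0.168]
eef_rot: [-3.141, 0.0, 0.313]
force: [1.0, -0.2, -1.3]
gripper_width: 0.0435
grasp_force: 61.4
```

Run:
```python
from m import *
f=arm.grab_frame("wrist");save("w3.png",f["frame"]);P=cloud(f);np.savez("w3.npz",**f)
s=arm.observe();print(s["ee_pos"],s["eef_rot"])
f=arm.grab_frame("top");np.savez("t3.npz",**f)
nr=np.hypot(P[...,0]-.52,P[...,1]+.336)<.09
for lo,hi in[(.055,.078),(.004,.02)]:
    m=nr&(P[...,2]>lo)&(P[...,2]<hi); print("nest",lo,rect(P[m]) if m.sum()>9 else m.sum())
```

```text
[ 0.52156837 -0.33441587  0.16816131] [-3.14095492e+00  1.84561441e-04  3.13107203e-01]
nest 0.055 (array([ 0.5247, -0.3342]), array([0.0755, 0.0602]), 17.85, 2683, np.float64(0.0658))
nest 0.004 (array([ 0.5211, -0.3355]), array([0.0987, 0.1202]), 17.94, 6719, np.float64(0.0102))
```

View pics/w3.png

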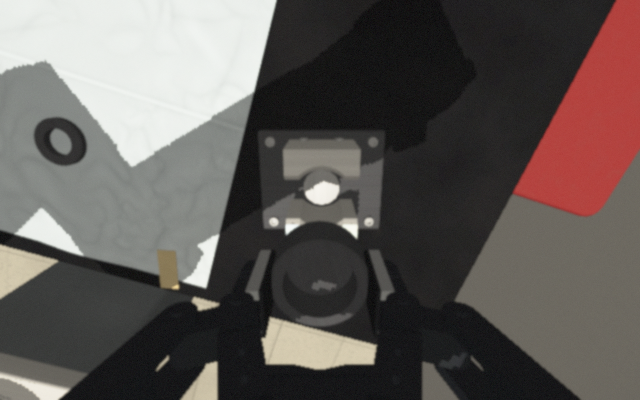

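The nest sits square to the tool at (322,180), with the plunger bright inside it. The fit puts the pocket axis at (0.521,-0.3355), so I'll lower the body in.

Scaled: 0.13 m / 0.75 = 0.1733, -0.001 m / 0.75 = -0.0013.

Emit:
pendant(plan={"offsets":[[-0.0013,0.0013,0.0533,0,0.03],[-0.0013,0.0013,0.1067,0,0.03],[-0.0013,0.0013,0.12,0,0.03],[-0.0013,0.0013,0.1333,0,0.03],[-0.0013,0.0013,0.14,0,0.03],[-0.0013,0.0013,0.1467,0,0.03],[-0.0013,0.0013,0.16,0,0.03],[-0.0013,0.0013,0.1733,0,0.03],[-0.0013,0.0013,0.1733,0,0.03],[-0.0013,0.0013,0.1733,0,0.03]]})

```text
t: 7.25
ee_pos: [0.5206, -0.3369, 0.0377]
eef_rot: [-3.141, -0.001, 0.311]
force: [5.3, 2.5, -3.6]
gripper_width: 0.0438
grasp_force: 61.4
```

Scaled: 0.006 m / 0.75 = 0.008, 0.001 m / 0.75 = 0.0013.

Emit:
pendant(plan={"offsets":[[0.0013,0,0,0,0.03],[0.0013,0,0.004,0,0.03],[0.0013,0,0.008,0,0.03],[0.0013,0,0.008,0,0.03]]})

```text
t: 7.75
ee_pos: [0.5213, -0.3374, 0.0324]
eef_rot: [3.141, 0.0, 0.311]
force: [0.4, 0.5, -0.6]
gripper_width: 0.0436
grasp_force: 61.7
```

Scaled: -0.14 m / 0.75 = -0.1867, -0.1 m / 0.75 = -0.1333.

Emit:
pendant(plan={"offsets":[[0,0,0.0008,0,0.03],[0,0,0.0008,0,0.065],[0,0,0.0008,0,0.065],[0,0,0.0008,0,0.065],[0,0,-0.0533,0,0.065],[0,0,-0.1333,0,0.065],[0,0,-0.1867,0,0.065],[0,0,-0.1867,0,0.065]]})

```text
t: 8.75
ee_pos: [0.5234, -0.3389, 0.1765]
eef_rot: [3.135, -0.004, 0.311]
force: [-0.2, -0.4, -0.4]
gripper_width: 0.0651
grasp_force: 0.0
```

Run:
```python
from m import *
f=arm.grab_frame("top");P=cloud(f)
m=(np.hypot(P[...,0]-.521,P[...,1]+.336)<.05)&(P[...,2]>.03)&(P[...,2]<.058);q=P[m];print("body top z",len(q),np.percentile(q[:,2],[10,50,90]).round(4) if len(q) else 0)
s=arm.observe();print(s["ee_pos"],s["eef_rot"][2],s["force"])
```

```bash
python3 go.py .480 -.083 .15 .311
```

```text
body top z 228 [0.0331 0.0479 0.0527]
[ 0.52224688 -0.33788912  0.17398638] 0.31073599661184814 [ 0.21775437  0.42321423 -1.02407298]
shift [ 0.0377 -0.2556  0.024  -0.0003] yaw 0.311
```

Scaled: -0.256 m / 0.75 = -0.3413, 0.024 m / 0.75 = 0.032.

Emit:
pendant(plan={"offsets":[[0.048,-0.3413,0.032,0,0.065],[0.048,-0.3413,0.032,0,0.065],[0.048,-0.3413,0.032,0,0.065],[0.048,-0.3413,0.032,0,0.065],[0.048,-0.3413,0.032,0,0.065],[0.048,-0.3413,0.032,0,0.065],[0.048,-0.3413,0.032,0,0.065],[0.048,-0.3413,0.032,0,0.065]]})

```text
t: 9.8
ee_pos: [0.4778, -0.0837, 0.1482]
eef_rot: [3.141, -0.0, 0.309]
force: [0.1, 0.6, -0.9]
gripper_width: 0.0648
grasp_force: 0.0
```

Run:
```python
from m import *
f=arm.grab_frame("wrist");P=cloud(f);s=arm.observe();print(s["ee_pos"],s["eef_rot"])
m=(np.hypot(P[...,0]-.48,P[...,1]+.083)<.04)&(f["frame"].max(-1)<70)
ys,xs=np.where(m);print(m.sum(),xs.min(),xs.max(),ys.min(),ys.max())
print(circ(f,P,(.48,-.083),.004,.02), "bench",np.nanmedian(P[50:150,250:400,2]))
print([np.round(np.array(r["centre"])*[640,400]) for r in arm.mark_of("wrist","spacer_ring")])
```

```bash
python3 go.py .48 -.083 .0 .311
```

```text
[ 0.47773154 -0.08354037  0.14818417] [ 3.14135266e+00 -4.14199578e-05  3.08861954e-01]
17300 190 450 159 399
(array([ 0.4802, -0.0845]), 0.0233, 1319, np.float64(0.008)) bench -0.0003688988965675471
[array([320., 184.]), array([111., 172.])]
shift [ 0.0024  0.0004  0.1482 -0.0019] yaw 0.309
```

Scaled: 0.146 m / 0.75 = 0.1947, 0.142 m / 0.75 = 0.1893.

Emit:
pendant(plan={"offsets":[[0.0027,0.002,0.08,0,0.06],[0.0027,0.002,0.1467,0,0.056],[0.0027,0.002,0.18,0,0.054],[0.0027,0.002,0.1893,0,0.052],[0.0027,0.002,0.1947,0,0.052],[0.0027,0.002,0.1947,0,0.052]]})

```text
t: 10.65
ee_pos: [0.4806, -0.0835, 0.0031]
eef_rot: [3.141, -0.001, 0.311]
force: [-0.6, -0.0, 0.3]
gripper_width: 0.0524
grasp_force: 0.0
```

```bash
python3 go.py .48 -.0845 .0 .311
```

```text
shift [-0.0009  0.0007  0.0031 -0.0004] yaw 0.311
```

Scaled: 0.003 m / 0.75 = 0.004, 0.002 m / 0.75 = 0.0027.

Emit:
pendant(plan={"offsets":[[0,0,0.0027,0,0.052],[0,0,0.0027,0,0.052],[0,0,0.004,0,0.052],[0,0,0.004,0,0.052]]})

```text
t: 11.15
ee_pos: [0.4798, -0.0831, -0.0007]
eef_rot: [3.142, -0.0, 0.311]
force: [0.3, -0.1, 0.6]
gripper_width: 0.0518
grasp_force: 0.0
```

Emit:
pendant(plan={"offsets":[[0,0,0,0,0.03],[0,0,0,0,0.03],[0,0,0,0,0.03],[0,0,0,0,0.03]]})

```text
t: 11.65
ee_pos: [0.4798, -0.0831, -0.0]
eef_rot: [3.141, -0.0, 0.311]
force: [-1.7, -0.5, 8.9]
gripper_width: 0.0424
grasp_force: 59.6
```

Emit:
pendant(plan={"offsets":[[0,0,-0.0133,0,0.03],[0,0,-0.08,0,0.03],[0,0,-0.16,0,0.03],[0,0,-0.2133,0,0.03],[0,0,-0.2133,0,0.03],[0,0,-0.2133,0,0.03]]})

```text
t: 12.4
ee_pos: [0.4793, -0.083, 0.159]
eef_rot: [-3.141, 0.0, 0.311]
force: [0.1, 0.2, -0.5]
gripper_width: 0.0422
grasp_force: 61.0
```

Run:
```python
from m import *
s=arm.observe();print(s["ee_pos"],s["eef_rot"],s["gripper_width"],s["t"],s["force"])
f=arm.grab_frame("wrist");save("w4.png",f["frame"]);P=cloud(f)
m=np.zeros((400,640),bool);m[215:330,265:375]=1
q=P[m&(f["depth"]<.2)];h,b=np.histogram(q[:,2]-s["ee_pos"][2],bins=np.arange(-.02,.03,.002));print(len(q),list(zip(b.round(3),h)))
z=s["ee_pos"][2]+b[h.argmax()]+.001;k=q[np.abs(q[:,2]-z)<.003];A=np.c_[k[:,:2]-s["ee_pos"][:2],np.ones(len(k))];print("plane",np.linalg.lstsq(A,k[:,2]-s["ee_pos"][2],rcond=None)[0].round(4))
print(cv2.minEnclosingCircle(k[:,:2].astype(np.float32)))
```

```bash
python3 go.py .521 -.337 .16 .311
```

```text
[ 0.47930227 -0.08296822  0.15896361] [-3.14132080e+00  3.88718117e-04  3.10855921e-01] 0.042201928182699196 12.4 [ 0.11790284  0.18335073 -0.47914305]
6529 [(np.float64(-0.02), np.int64(0)), (np.float64(-0.018), np.int64(0)), (np.float64(-0.016), np.int64(0)), (np.float64(-0.014), np.int64(0)), (np.float64(-0.012), np.int64(0)), (np.float64(-0.01), np.int64(0)), (np.float64(-0.008), np.int64(0)), (np.float64(-0.006), np.int64(0)), (np.float64(-0.004), np.int64(0)), (np.float64(-0.002), np.int64(14)), (np.float64(-0.0), np.int64(155)), (np.float64(0.002), np.int64(248)), (np.float64(0.004), np.int64(283)), (np.float64(0.006), np.int64(2058)), (np.float64(0.008), np.int64(2299)), (np.float64(0.01), np.int64(83)), (np.float64(0.012), np.int64(97)), (np.float64(0.014), np.int64(96)), (np.float64(0.016), np.int64(91)), (np.float64(0.018), np.int64(94)), (np.float64(0.02), np.int64(101)), (np.float64(0.022), np.int64(96)), (np.float64(0.024), np.int64(95)), (np.float64(0.026), np.int64(91))]
plane [-0.0034 -0.0006  0.0081]
((0.4825288951396942, -0.08150148391723633), 0.027047384530305862)
shift [-0.0376  0.2549 -0.0017 -0.0003] yaw 0.311
```

View pics/w4.png

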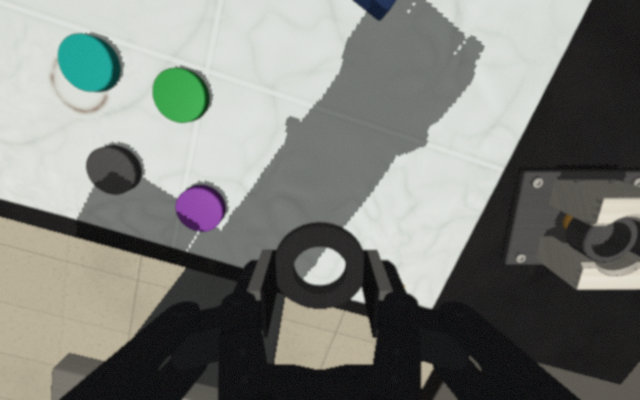

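The ring is held level at (320,265), and the body sits in the pocket at (612,238). I'll carry the ring over.

Scaled: 0.254 m / 0.75 = 0.3387, 0.04 m / 0.75 = 0.0533.

```bash
python3 go.py .5215 -.336 .12 .311
```

```text
shift [-0.0368  0.2541  0.0383 -0.0003] yaw 0.311
```

Emit:
pendant(plan={"offsets":[[-0.0493,0.3387,0,0,0.03],[-0.0493,0.3387,0,0,0.03],[-0.0493,0.3387,0,0,0.03],[-0.0493,0.3387,0,0,0.03],[-0.0493,0.3387,0.0267,0,0.03],[-0.0493,0.3387,0.0533,0,0.03],[-0.0493,0.3387,0.0533,0,0.03],[-0.0493,0.3387,0.0533,0,0.03]]})

```text
t: 13.45
ee_pos: [0.522, -0.3359, 0.1189]
eef_rot: [-3.141, 0.001, 0.311]
force: [-0.1, 0.3, -0.0]
gripper_width: 0.0422
grasp_force: 61.1
```

```bash
python3 go.py .5215 -.336 .06 .311
```

```text
shift [-0.0005 -0.      0.0589  0.0001] yaw 0.311
```

Scaled: 0.063 m / 0.75 = 0.084, 0.06 m / 0.75 = 0.08.

Emit:
pendant(plan={"offsets":[[0,0,0.0533,0,0.03],[0,0,0.0667,0,0.03],[0,0,0.0733,0,0.03],[0,0,0.08,0,0.03],[0,0,0.084,0,0.03],[0,0,0.084,0,0.03]]})

```text
t: 14.2
ee_pos: [0.5224, -0.3364, 0.0565]
eef_rot: [3.141, -0.0, 0.311]
force: [-0.6, -1.5, -0.1]
gripper_width: 0.0424
grasp_force: 61.0
```

Scaled: 0.0045 m / 0.75 = 0.006, 0.003 m / 0.75 = 0.004.

Emit:
pendant(plan={"offsets":[[-0.0007,0,0.004,0,0.03],[-0.0007,0,0.006,0,0.03],[-0.0007,0,0.006,0,0.03]]})

```text
t: 14.58
ee_pos: [0.5217, -0.3364, 0.0516]
eef_rot: [-3.141, 0.0, 0.311]
force: [0.7, 0.1, -0.2]
gripper_width: 0.0422
grasp_force: 61.0
```

Scaled: 0.001 m / 0.75 = 0.0013.

Emit:
pendant(plan={"offsets":[[0,0,0.0013,0,0.03],[0,0,0.0013,0,0.03]]})

```text
t: 14.82
ee_pos: [0.5219, -0.3365, 0.0511]
eef_rot: [3.141, -0.0, 0.311]
force: [-1.0, 0.6, 2.5]
gripper_width: 0.0423
grasp_force: 61.3
```

Emit:
pendant(plan={"offsets":[[0,0,0,0,0.065],[0,0,0,0,0.065],[0,0,0,0,0.065],[0,0,-0.0533,0,0.065],[0,0,-0.1333,0,0.065],[0,0,-0.16,0,0.065],[0,0,-0.16,0,0.065]]})

```text
t: 15.7
ee_pos: [0.5229, -0.3373, 0.1728]
eef_rot: [3.138, -0.002, 0.311]
force: [0.3, -0.5, 0.5]
gripper_width: 0.0648
grasp_force: 0.0
```

Run:
```python
from m import *
f=arm.grab_frame("wrist");save("w5.png",f["frame"]);P=cloud(f)
r=np.hypot(P[...,0]-.521,P[...,1]+.336);q=P[(r<.022)&(r>.014)];print("ring top z",len(q),np.nanpercentile(q[:,2],[10,50,90]).round(4) if len(q) else 0)
m=(r<.026)&(P[...,2]>.054)&(P[...,2]<.063);k=P[m];A=np.c_[k[:,:2],np.ones(len(k))];print(np.linalg.lstsq(A,k[:,2],rcond=None)[0].round(3),k.mean(0))
s=arm.observe();print(s["ee_pos"],s["eef_rot"][2],s["force"])
```

```bash
python3 go.py .432 .1072 .15 .311
```

```text
ring top z 3387 [0.0585 0.2487 0.256 ]
[0.012 0.003 0.054] [ 0.52053655 -0.33640248  0.05899897]
[ 0.52187365 -0.33655394  0.1708989 ] 0.3107722370124324 [-0.02202867 -0.59233073 -0.35538877]
shift [ 5.01e-02 -4.50e-01  2.09e-02 -2.00e-04] yaw 0.311
```

View pics/w5.png

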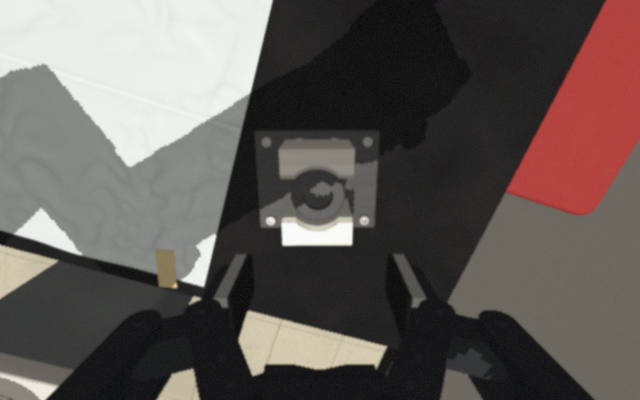

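The ring lies flat in the pocket at (318,190), top at 59 mm as expected. Next is the dark disc.

Scaled: -0.45 m / 0.75 = -0.6, 0.05 m / 0.75 = 0.0667.

Emit:
pendant(plan={"offsets":[[0.0667,-0.6,0.0267,0,0.065],[0.0667,-0.6,0.0267,0,0.065],[0.0667,-0.6,0.0267,0,0.065],[0.0667,-0.6,0.0267,0,0.065],[0.0667,-0.6,0.0267,0,0.065],[0.0667,-0.6,0.0267,0,0.065],[0.0667,-0.6,0.0267,0,0.065],[0.0667,-0.6,0.0267,0,0.065],[0.0667,-0.6,0.0267,0,0.065],[0.0667,-0.6,0.0267,0,0.065],[0.0667,-0.6,0.0267,0,0.065],[0.0667,-0.6,0.0267,0,0.065]]})

```text
t: 17.25
ee_pos: [0.4321, 0.1063, 0.1508]
eef_rot: [3.141, -0.0, 0.309]
force: [0.2, -0.7, -0.3]
gripper_width: 0.065
grasp_force: 0.0
```

Run:
```python
from m import *
from go import shift
f=arm.grab_frame("wrist");P=cloud(f);s=arm.observe();print(s["ee_pos"],s["eef_rot"])
c,r,n,z=circ(f,P,(.432,.107),.008,.025);print(c,r,n,z)
m=(np.hypot(P[...,0]-c[0],P[...,1]-c[1])<.015);print("rgb",np.median(f["frame"][m],0),m.sum())
shift(c[0],c[1],0,.311)
```

```text
[0.43202639 0.1064829  0.15080503] [ 3.14155185e+00 -9.10863079e-05  3.09042420e-01]
[0.4319 0.107 ] 0.0232 1883 0.0141
rgb [17. 17. 18.] 3742
shift [ 0.     -0.0005  0.1508 -0.002 ] yaw 0.309
```

Emit:
pendant(plan={"offsets":[[0,-0.0007,0.08,0,0.06],[0,-0.0007,0.1467,0,0.056],[0,-0.0007,0.18,0,0.054],[0,-0.0007,0.1973,0,0.054],[0,-0.0007,0.1973,0,0.054],[0,-0.0007,0.1973,0,0.054],[0,-0.0007,0.1973,0,0.03],[0,-0.0007,0.1973,0,0.03],[0,-0.0007,0.1973,0,0.03],[0,-0.0007,0.1973,0,0.03]]})

```text
t: 18.55
ee_pos: [0.4328, 0.1078, 0.0045]
eef_rot: [3.141, -0.003, 0.311]
force: [-1.8, -0.6, 8.8]
gripper_width: 0.0426
grasp_force: 59.5
```

Emit:
pendant(plan={"offsets":[[0,0,-0.0133,0,0.03],[0,0,-0.08,0,0.03],[0,0,-0.16,0,0.03],[0,0,-0.2133,0,0.03],[0,0,-0.2133,0,0.03],[0,0,-0.2133,0,0.03]]})

```text
t: 19.3
ee_pos: [0.4312, 0.1078, 0.1628]
eef_rot: [3.142, -0.0, 0.311]
force: [0.1, -0.2, -1.5]
gripper_width: 0.0429
grasp_force: 61.3
```

Run:
```python
from m import *
s=arm.observe();print(s["ee_pos"],s["eef_rot"],s["gripper_width"],s["t"],s["force"])
f=arm.grab_frame("wrist");save("w6.png",f["frame"]);P=cloud(f)
m=np.zeros((400,640),bool);m[215:330,280:360]=1
q=P[m&(f["depth"]<.2)];d=q-s["ee_pos"];z=np.nanmedian(d[:,2]);k=d[np.abs(d[:,2]-z)<.003];A=np.c_[k[:,:2],np.ones(len(k))];print("plane",len(q),z,np.linalg.lstsq(A,k[:,2],rcond=None)[0].round(4))
```

```bash
python3 go.py .5215 -.336 .16 .311
```

```text
[0.43123172 0.10777331 0.16284337] [ 3.14156260e+00 -2.68795899e-04  3.10860894e-01] 0.04291797787285413 19.3 [ 0.0762232  -0.23609353 -1.54839898]
plane 6478 0.00948513776301163 [-0.0092 -0.0029  0.0095]
shift [-4.920e-02  4.502e-01  2.100e-03 -2.000e-04] yaw 0.311
```

View pics/w6.png

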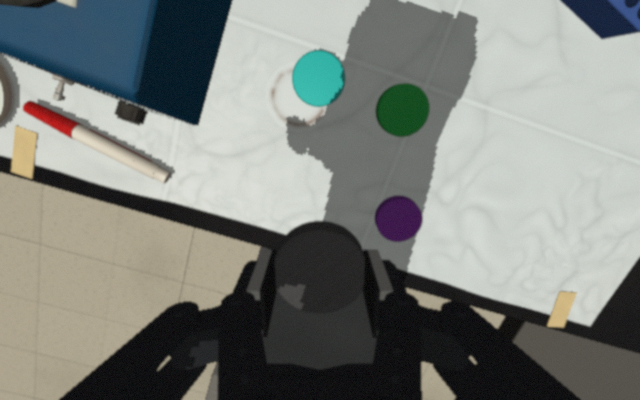

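The dark disc is held level at (320,267), with its top 9.5 mm above the TCP. I'll carry it to the nest.

Scaled: 0.45 m / 0.75 = 0.6, 0.06 m / 0.75 = 0.08.

Emit:
pendant(plan={"offsets":[[-0.0653,0.6,0,0,0.03],[-0.0653,0.6,0,0,0.03],[-0.0653,0.6,0,0,0.03],[-0.0653,0.6,0,0,0.03],[-0.0653,0.6,0,0,0.03],[-0.0653,0.6,0,0,0.03],[-0.0653,0.6,0,0,0.03],[-0.0653,0.6,0,0,0.03],[-0.0653,0.6,0.0533,0,0.03],[-0.0653,0.6,0.08,0,0.03],[-0.0653,0.6,0.08,0,0.03],[-0.0653,0.6,0.08,0,0.03]]})

```text
t: 20.85
ee_pos: [0.5227, -0.3351, 0.103]
eef_rot: [-3.141, 0.0, 0.311]
force: [0.5, -0.1, -1.3]
gripper_width: 0.0431
grasp_force: 61.4
```

```bash
python3 go.py .5213 -.3362 .07 .311
```

```text
shift [-0.0016  0.0006  0.033   0.0005] yaw 0.311
```

Scaled: 0.038 m / 0.75 = 0.0507, 0.036 m / 0.75 = 0.048.

Emit:
pendant(plan={"offsets":[[-0.0013,0.0007,0.0267,0,0.03],[-0.0013,0.0007,0.0373,0,0.03],[-0.0013,0.0007,0.0453,0,0.03],[-0.0013,0.0007,0.048,0,0.03],[-0.0013,0.0007,0.0507,0,0.03],[-0.0013,0.0007,0.0507,0,0.03]]})

```text
t: 21.6
ee_pos: [0.5218, -0.3365, 0.0649]
eef_rot: [3.141, -0.0, 0.311]
force: [0.1, 0.4, -0.3]
gripper_width: 0.043
grasp_force: 61.4
```

Scaled: 0.001 m / 0.75 = 0.0013.

Emit:
pendant(plan={"offsets":[[0,0,0.0013,0,0.03],[0,0,0.0013,0,0.03]]})

```text
t: 21.85
ee_pos: [0.5218, -0.3365, 0.0638]
eef_rot: [3.142, -0.0, 0.311]
force: [-1.1, 0.6, -1.0]
gripper_width: 0.0425
grasp_force: 61.4
```

Emit:
pendant(plan={"offsets":[[0,0,0.0009,0,0.03],[0,0,0.0009,0,0.03]]})

```text
t: 22.1
ee_pos: [0.5218, -0.3365, 0.0634]
eef_rot: [3.141, -0.0, 0.311]
force: [-0.1, 0.6, 2.3]
gripper_width: 0.0429
grasp_force: 61.6
```

Contact came at the expected height. I'll release, lift, close the fingers and check.

Scaled: -0.06 m / 0.75 = -0.08, -0.04 m / 0.75 = -0.0533.

Emit:
pendant(plan={"offsets":[[0,0,0,0,0.065],[0,0,0,0,0.065],[0,0,0,0,0.065],[0,0,-0.0533,0,0.065],[0,0,-0.08,0,0.065],[0,0,-0.08,0,0.0],[0,0,-0.08,0,0.0],[0,0,-0.08,0,0.0],[0,0,-0.08,0,0.0],[0,0,-0.08,0,0.0]]})

```text
t: 23.35
ee_pos: [0.5215, -0.3363, 0.1226]
eef_rot: [-3.141, 0.0, 0.311]
force: [0.1, 0.0, -0.2]
gripper_width: 0.0001
grasp_force: 0.0
```

Run:
```python
from m import *
f=arm.grab_frame("wrist");save("w7.png",f["frame"]);P=cloud(f)
r=np.hypot(P[...,0]-.521,P[...,1]+.336)
m=(r<.03)&(P[...,2]>.069)&(P[...,2]<.079);k=P[m];A=np.c_[k[:,:2]-[.521,-.336],np.ones(len(k))];print(len(k),np.linalg.lstsq(A,k[:,2],rcond=None)[0].round(4),cv2.minEnclosingCircle(k[:,:2].astype(np.float32)))
s=arm.observe();print(s["ee_pos"],s["eef_rot"],s["force"],s["gripper_width"])
```

```text
3372 [-0.0092 -0.0036  0.0731] ((0.5206559300422668, -0.3364465534687042), 0.023297512903809547)
[ 0.52161288 -0.33631933  0.12272441] [-3.14110995e+00  2.94901490e-04  3.10799933e-01] [0.02779802 0.45776291 0.39836298] 0.00012748366605418038
```

View pics/w7.png

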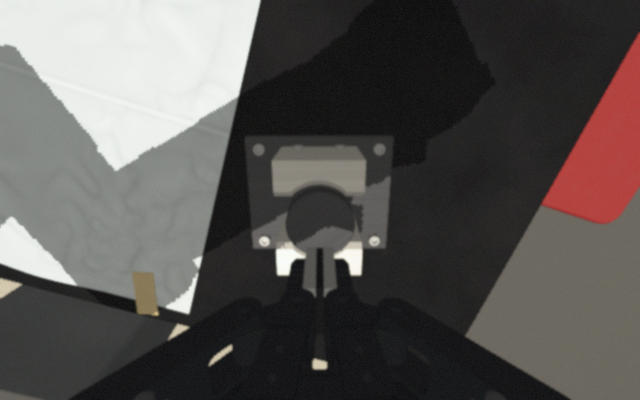

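The disc lies flat at (320,217), with its top at 73.1 mm (7 mm proud) and centred. Next I'll press it.

Scaled: 0.048 m / 0.75 = 0.064, -0.001 m / 0.75 = -0.0013.

Emit:
pendant(plan={"offsets":[[-0.0013,0,0.04,0,0],[-0.0013,0,0.056,0,0],[-0.0013,0,0.0613,0,0],[-0.0013,0,0.064,0,0],[-0.0013,0,0.064,0,0]]})

```text
t: 24.02
ee_pos: [0.5212, -0.3371, 0.0757]
eef_rot: [3.141, -0.001, 0.311]
force: [0.1, -0.1, -0.6]
gripper_width: 0.0
grasp_force: 0.0
```

Emit:
pendant(plan={"offsets":[[0,0,0.0013,0,0],[0,0,0.0027,0,0],[0,0,0.0027,0,0]]})

```text
t: 24.4
ee_pos: [0.5208, -0.3367, 0.0731]
eef_rot: [3.142, -0.0, 0.311]
force: [-0.1, 0.1, 0.6]
gripper_width: -0.0002
grasp_force: 0.0
```

Scaled: 0.002 m / 0.75 = 0.0027, 0.001 m / 0.75 = 0.0013.

Emit:
pendant(plan={"offsets":[[0,0,0.0013,0,0],[0,0,0.0027,0,0],[0,0,0.0027,0,0]]})

```text
t: 24.78
ee_pos: [0.5208, -0.3368, 0.0713]
eef_rot: [3.141, -0.0, 0.311]
force: [-0.4, 1.3, 3.6]
gripper_width: -0.0001
grasp_force: 1.7
```

Emit:
pendant(plan={"offsets":[[0,0,0.0013,0,0],[0,0,0.0027,0,0],[0,0,0.004,0,0],[0,0,0.0053,0,0],[0,0,0.0053,0,0]]})

```text
t: 25.4
ee_pos: [0.5209, -0.3369, 0.0675]
eef_rot: [3.141, -0.0, 0.311]
force: [-1.9, 0.6, 7.0]
gripper_width: -0.0002
grasp_force: 3.4
```

Emit:
pendant(plan={"offsets":[[0,0,0,0,0],[0,0,0,0,0]]})

```text
t: 25.65
ee_pos: [0.5209, -0.3368, 0.0676]
eef_rot: [3.141, -0.0, 0.311]
force: [-1.4, 0.3, 7.3]
gripper_width: -0.0002
grasp_force: 3.4
```

Scaled: 0.0016 m / 0.75 = 0.0021, 0.001 m / 0.75 = 0.0013.

Emit:
pendant(plan={"offsets":[[0,0,0.0013,0,0],[0,0,0.0021,0,0],[0,0,0.0021,0,0],[0,0,0.0021,0,0]]})

```text
t: 26.15
ee_pos: [0.521, -0.3369, 0.0661]
eef_rot: [3.141, -0.0, 0.311]
force: [-2.0, 1.1, 8.7]
gripper_width: 0.0001
grasp_force: 4.0
```

Run:
```python
from m import *
f=arm.grab_frame("wrist");save("w8.png",f["frame"][120:320,220:420].repeat(3,0).repeat(3,1));P=cloud(f)
d=P[...,:2]-[.5208,-.3363];c,s=np.cos(.312),np.sin(.312);x=d[...,0]*c+d[...,1]*s;y=-d[...,0]*s+d[...,1]*c;z=P[...,2]
ok=(z>.06)&(z<.075)
disc=ok&(np.hypot(x,y)<.020);jaw=ok&(abs(y)<.026)&(x>.030)&(x<.040)
for n,m in(("disc",disc),("jaw+",jaw),("jaw-",ok&(abs(y)<.026)&(x<-.03)&(x>-.04)),("disc x>.01",disc&(x>.012))): print(n,m.sum(),np.nanmedian(z[m]).round(5) if m.any() else "")
for i in range(3):
    s=arm.observe();print(s["ee_pos"].round(5) if hasattr(s["ee_pos"],"round") else s["ee_pos"],s["force"]); arm.grab_frame("top")
```

```text
disc 2145 0.06629
jaw+ 2200 0.06613
jaw- 0 
disc x>.01 664 0.06625
[ 0.52094 -0.33688  0.06614] [-1.14023821  1.12540512  8.50028281]
[ 0.52096 -0.3369   0.06616] [-1.6296153   1.07864841  8.10029895]
[ 0.52095 -0.33689  0.06618] [-1.53455511  0.69474664  8.15860973]
```

View pics/w8.png

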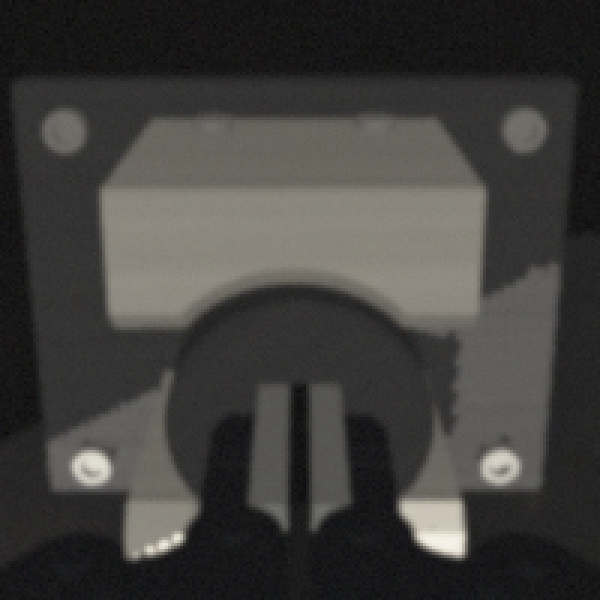

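The shut fingertips hold the disc centred in the bore. Disc top measures 66.3 mm and jaw top 66.1 mm, which is level, and the push is steady at about 8 N. Handing in.

```bash
python3 -c "
from station import arm
print(arm.hand_in())"
```

```text
the job is handed in; nothing more can be done
None
```

The body, ring and disc were stacked in the nest in that order, and I handed the job in at about 26 s with the closed fingertips holding the disc top level with the jaw tops (66.3 against 66.1 mm by wrist depth); the verdict was not reported.

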